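Find the heavy side of a winder flywheel by feel and hold it down

ROBOT

A 7-joint arm with a two-finger parallel gripper is mounted at the origin on a cart in front of the work surface, level with it; the furniture and walls round the work are solid. World frame = base frame: x ahead of the robot, y to its left, z up, the work surface at z = 0. Lengths are in mm, angles in rad, forces in N, time in s.
With the tool pointing down it reaches from about 400 to 875 mm from the base axis. Payload 4.4 kg.
Tool frame: the origin (TCP) lies at the very end of the fingers, on their centre line; the grasp point (between the pads) lies 19 mm behind it; z points along the fingers, y is the line along which they close (so a half turn about z gives the same grasp; the last joint's range is limited). The gripper opens to 85 mm and grips with 20 to 120 N. Pads are 22 mm wide; open, the fingers measure 114 mm over their backs; the gripper's body (76 mm by 85 mm) begins 54 mm behind the grasp point. The pads swing forward as they close: fully open they stand 13 mm farther back than shut.
Start: joints at [1.112, 0.628, 0.038, 1.517, -0.027, 0.996, -0.02], TCP at [248.833, -600.5, 231.313] pointing down, gripper open.
Joint ranges: [-3.06, 3.06], [-0.37, 2.12], [-1.25, 1.32], [0.18, 2.47], [-1.1, 4.24], [0.23, 1.98], [-2.94, 2.94]. Speed limits (rad/s): [2.57, 2.57, 3.14, 3.14, 3.14, 3.14, 3.14].

INTERFACE

Orientations are given as a rotation vector (axis times angle).
In Python, from station import sensors, cams, order gives the robot as it stands.
- The arm moves only by the tool send_rows, never from a script. Its argument "series" is text: rows parted by semicolons, each of 7 numbers parted by spaces: the finger opening in m, from 0 to 0.0854, then the shift along the tool's x, y, z in m, then the turn, a rotation vector about the tool's x, y, z in rad. A call has 1 to 5 rows; each row shifts and turns the commanded pose from where the row before left it, along the tool's axes as they then stand; what a row does not reach is not made up. A row lasts 1/12 s, in which the tool goes at most 41.7 mm and 7.16 degrees, less where a joint would pass 70% of its speed; a pose out of reach is approached as far as the arm can. A call with a gripper value outside its range is refused whole. The fingers move at their own pace and stop on an object; "grip_force" is the grip in N (left out, the last holds). Time passes only in rows, so rows that do not move let the fingers close. It gives the time, the measured TCP pose, the force, the opening and the grip force at its end, in the units of the state.
- sensors.sense(): the state, without advancing time (a new reading comes with each control period).
- cams.snapshot(name): name is "side" or "top" or "wrist"; returns (picture, depth): 480x640x3 uint8, red, green, blue; 480x640 float32, mm along the optical axis (not along the pixel's ray), 0 where there is no reading.
- cams.camera_info(name): a dict with "fovy" (degrees; the focal length in pixels is half the picture's height over the tangent of half this angle, whatever the lens; pixels are square), "cx", "cy" (the principal point, pixels), "extrinsics" (4x4, takes a point from world to camera coordinates). Camera axes: x right, y down, z forward; pixel columns grow to the right and rows downward; lengths in mm; the calibration is good to about 2 mm. A picture is of the moment at which its call begins: read the wrist's pose just before it. camera_info takes no time and is no camera call; for the wrist camera it gives the pose at the moment of the call.
- order.sign_off(): hands the job in; it is judged then, once.
Trained networks look in the newest picture that a camera, given by its name, has taken for a name from the list of things; names that differ only in an ending like _2 or _b are one class to them, and where a whole thing is asked for, a point or a joint stands for the part that bears it (a point fixed in the world has none). Each returns a list of dicts, best first, with "p" (0 to 1); they miss things now and then, are a little off and sometimes report something else, mostly with a low value. They report only what shows in the picture. A call takes as long as a camera call.
- cams.recognise(camera, label): "rect" ([left, top, right, bottom] in pixels, round what is visible of it).
- cams.cut_out(camera, label): "pixels" (480x640 bool, what is visible of it) and "rect" ([left, top, right, bottom] in pixels, round what is visible of it).
- cams.place_of(camera, label): "centre" ([column, row] in pixels: a listed point, or the origin of a listed thing).
The state is a dict: "time_s": time; "joint_positions": joint angles; "joint_velocities": joint speeds; "tau": joint torques, N m; "tcp_pos": TCP position; "tcp_rot": TCP orientation; "force": force on the tool from outside, world axes, zero at the start; "wrist_torque": the same for the moment, N m; "gripper_width": finger opening in mm; "finger_force": force on a finger pad.
Only numpy, scipy, OpenCV 4.12 (cv2) and the standard library are available. Lean on these libraries where they do the work, as an engineer would, in place of code of your own. Each camera call takes 0.05 s, during which the arm holds its last target. There are 200 camera calls.

TASK

The flywheel of the hand-cranked ribbon winder has a heavy side that cannot be seen. Take the red handle, crank the wheel at least one full turn from where it stands (either way round) and feel where it pulls down, then bring the heavy side straight down, under the axle, so that a balance weight can be stuck on the top. Finish while still gripping the red handle and holding the wheel still like that; leave the glue bottle, glitter jar and ribbon spool where they are.

Things in the scene. Friction and masses are not known exactly. Their poses are not given: they have to be found in the camera images.
- stand: Grey stand of the winder, bolted to the bench (it does not move). Base plate 115 x 120 x 12 mm, a pillar 56 mm wide behind the wheel. Origin on the bench top below the middle of the wheel. Its x axis is level and runs along the axle, away from the robot side; the red handle is on the -x side; y is to the left, z up.
- axle_centre (a point): Middle of the flywheel, on its axle, 140 mm above the bench; axes as those of the stand. The flywheel is an upright aluminium disc, 150 mm in diameter and 28 mm thick, with a black rubber band round its rim and a blue centre; it turns about this point's x axis.
- wheel (a joint): Angle of the flywheel in rad, no end stops, counting on past full turns. 0: red handle straight above the axle; grows clockwise as seen from the handle side, so the handle lies at y = -55 mm x sin(angle), z = 55 mm x cos(angle) from the axle centre, in the stand's axes. Starts within 0.8 rad of 0. A stiff bearing (about 0.4 N m of drag either way) keeps the wheel wherever it is left.
- wheel_hub (a point): Middle of the wheel's front face, 14 mm before the axle centre. A hidden slug in the disc (0.56 to 0.71 kg, 50 mm from the axle, at an unknown but fixed angle to the handle) makes one side heavy. Turning slowly takes about 7 N at the handle, 5 to 6 N less while the heavy side goes down level with the axle, as much more as it comes up. The mean of turns both ways cancels the drag.
- crank_grip: Red plastic sleeve of the crank handle, 25 mm in diameter, 54 mm long, level along the stand's x axis, free to spin on its steel pin. Origin at its middle, 87 mm from the axle centre towards -x of the stand and 55 mm from the axle. It spins: read only its position. Pinch it from above across the stand's y; a gripper pointing down has room all the way round.
- glue_bottle: White squeeze bottle of glue with an orange collar, 49 mm wide, 139 mm tall, standing to the right of the winder; origin at the centre of its underside. Leave it alone.
- glitter_jar: Jar of red glitter with a red lid, 62 mm wide, 86 mm tall, standing to the left behind the winder; origin at the centre of its underside. Leave it alone.
- ribbon_spool: White spool with red ribbon lying flat, 57 x 87 x 32 mm with the ribbon's loose end, to the right in front of the winder; origin at the centre of its underside. Leave it alone.

How it is judged:
By the outcome, as a careful person would: the job done as asked, in the order asked, and still so for the second after the job is handed in, while the arm keeps its last pose, push and grip.
It also fails if it takes over 69 s, if anything falls off the work surface, if the arm or the gripper's body presses on something with over 40 N, if the wrist force passes 120 N, or if a joint passes its speed limit or range.

## Working session

There is one attempt and no reset: what is moved stays moved. The work goes in short steps, Python scripts to look and compute and a tool call to move; the robot and the scene stay as the last step left them, time stands still between calls to the robot, and variables do not carry over. Pictures are saved under pics/ and viewed, at most 10 in all, crops included, and the job is handed in when it is done.

Besides the shell and the picture viewer there is one more tool, called by a JSON object that holds its "op" and its "data", one argument or row to a line. send_rows: Moves the arm, as the interface text tells. Its arguments: {"type":"object","properties":{"series":{"type":"string"},"grip_force":{"type":"number"}},"required":["series"]}

```bash
ls; mkdir -p pics
cat > h.py <<'E'
import numpy as np,cv2
from scipy.spatial.transform import Rotation as R
from station import sensors,cams,order
def px2w(cam,uv,d):
    i=cams.camera_info(cam);f=240/np.tan(np.radians(i["fovy"])/2)
    p=np.array([(uv[0]-i["cx"])/f*d,(uv[1]-i["cy"])/f*d,d,1])
    return (np.linalg.inv(np.array(i["extrinsics"]))@p)[:3]
def w2px(cam,p):
    i=cams.camera_info(cam);f=240/np.tan(np.radians(i["fovy"])/2)
    q=np.array(i["extrinsics"])@np.append(p,1)
    return np.array([q[0]/q[2]*f+i["cx"],q[1]/q[2]*f+i["cy"]])
E
python3 - <<'E'
from h import *
s=sensors.sense();print(s)
ims=[]
for c in("side","top"):
    im,d=cams.snapshot(c);ims.append(im)
    print(c,np.linalg.inv(np.array(cams.camera_info(c)["extrinsics"])).round(3).tolist())
    for l in("crank_grip","wheel_hub","stand","axle_centre","glue_bottle","glitter_jar","ribbon_spool"):
        r=cams.place_of(c,l)[:1]
        for k in r:
            u,v=np.array(k["centre"]).round().astype(int)
            dd=d[min(max(v,0),479),min(max(u,0),639)]
            print(l,k["p"],k["centre"],dd,px2w(c,(u,v),dd).round(1))
    for l in("crank_grip","wheel"):
        m=cams.cut_out(c,l)[:1]
        for k in m:
            vs,us=np.where(k["pixels"]&(d>0))
            P=np.array([px2w(c,(u,v),d[v,u]) for u,v in list(zip(us,vs))[::5]])
            print(l,k["p"],k["rect"],np.median(P,0).round(1),np.percentile(P,3,0).round(1),np.percentile(P,97,0).round(1))
cv2.imwrite("pics/a.png",cv2.cvtColor(cv2.resize(np.vstack(ims),(400*1,600)),cv2.COLOR_RGB2BGR))
cv2.imwrite("pics/side.png",ims[0][...,::-1]);cv2.imwrite("pics/top.png",ims[1][...,::-1])
E
```

```text
pics
{'time_s': 0.0, 'joint_positions': array([ 1.11221311,  0.6293579 ,  0.03843126,  1.51838701, -0.02703056,
        0.9962964 , -0.02001094]), 'joint_velocities': array([-0.00028394,  0.00021417,  0.00141514,  0.0014785 ,  0.0007557 ,
       -0.00040826, -0.00096891]), 'tau': array([ 2.40361638e-03, -5.63408947e+01,  1.22671712e+00, -1.93441826e+01,
        1.08230207e-02,  1.04831380e-02,  1.08049582e-05]), 'tcp_pos': array([ 248.59125444, -599.895708  ,  230.37518247]), 'tcp_rot': array([-3.07934907e+00, -6.12624310e-01,  5.83394932e-04]), 'force': array([-0.10933873,  0.32134295,  0.56733819]), 'wrist_torque': array([ 0.01859032, -0.07578375,  0.01606081]), 'finger_force': 0.0, 'gripper_width': 85.2533989030776}
side [[-0.88, -0.182, 0.438, 200.895], [-0.474, 0.321, -0.82, 889.419], [0.009, -0.929, -0.369, 438.829], [0.0, 0.0, 0.0, 1.0]]
crank_grip 0.96 [369.3, 196.9] 849.8342 [499.4 121.3 196.5]
wheel_hub 0.73 [328.5, 231.1] 828.00354 [545.6 195.7 145.3]
stand 0.75 [318.3, 291.4] 903.1586 [572.7 179.8   9. ]
axle_centre 0.65 [318.6, 226.8] 785.0767 [542.5 236.7 166.7]
glue_bo
[... 375 characters left out ...]
, 0.008, 191.658], [-0.007, -0.128, -0.992, 960.273], [0.0, 0.0, 0.0, 1.0]]
crank_grip 0.86 [370.7, 284.9] 761.62366 [498.1 112.  195.3]
wheel_hub 0.86 [340.3, 252.5] 796.89545 [556.7 163.4 167.7]
stand 0.98 [334.1, 248.9] 755.96136 [557.1 174.9 209.1]
axle_centre 0.78 [333.8, 241.8] 753.3526 [568.4 175.1 213.2]
glue_bottle 0.63 [409.4, 196.5] 898.1191 [679.2  23.5  80.3]
glitter_jar 0.7 [225.4, 215.2] 896.3427 [638.2 388.5  79.7]
ribbon_spool 0.87 [423.1, 288.9] 924.8886 [496.9 -11.6  29.6]
crank_grip 0.58 [361.1, 268.0, 381.4, 299.9] [501.5 113.7 195. ] [476.4  98.7 186. ] [526.4 126.8 198.3]
wheel 0.7 [296.0, 187.4, 382.2, 301.5] [563.5 160.1 193. ] [483.1 101.9  80.7] [665.4 229.7 213.4]
```

View pics/side.png

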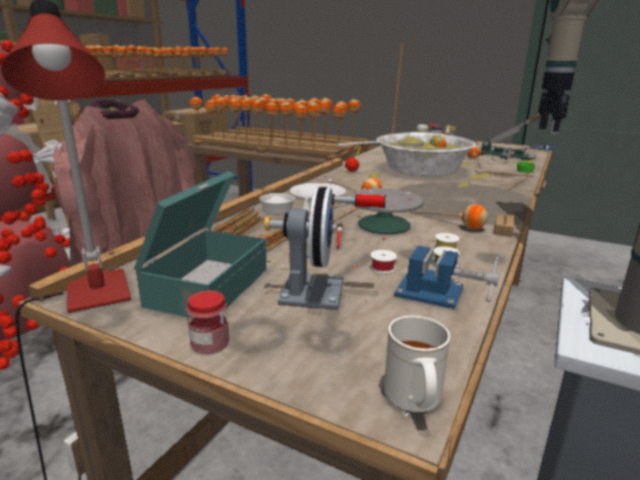

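View pics/top.png

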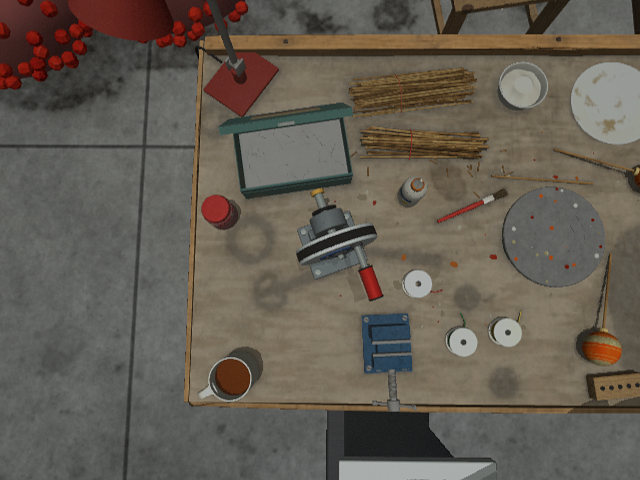

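The top view shows the red handle at about (370,284) and the wheel rim from (297,258) to (376,230). The axle is yawed about 0.35 rad. In the side view the handle is at (369,199), and nothing blocks its sweep. Next I fit a model to the depth clouds.

```bash
cat > fit.py <<'E'
from h import *
from scipy.optimize import least_squares
def cloud(c,lab,box):
    im,d=cams.snapshot(c); out=[]
    for l in lab:
        for k in cams.cut_out(c,l)[:1]:
            m=cv2.dilate(k["pixels"].astype(np.uint8),np.ones((3,3)))
            vs,us=np.where((m>0)&(d>0))
            out+=[px2w(c,(u,v),d[v,u]) for u,v in zip(us,vs)]
    P=np.array(out);lo,hi=box
    return P[np.all((P>lo)&(P<hi),1)]
def cyl(L,r,h):
    a=np.hypot(L[:,1],L[:,2])-r;b=abs(L[:,0])-h
    return np.minimum(np.maximum(a,b),0)+np.hypot(np.maximum(a,0),np.maximum(b,0))
def sdf(q,P):
    ax,ay,psi,th=q;c,s=np.cos(psi),np.sin(psi)
    D=P-[ax,ay,140];L=np.c_[c*D[:,0]+s*D[:,1],-s*D[:,0]+c*D[:,1],D[:,2]]
    g=cyl(L-[-87,-55*np.sin(th),55*np.cos(th)],12.5,27)
    w=cyl(L,75,14)
    return np.where(abs(g)<abs(w),g,w)
def fit(P,q0):
    r=least_squares(sdf,q0,args=(P,),loss="soft_l1",f_scale=2,x_scale=[1,1,.01,.01])
    e=abs(sdf(r.x,P));return r.x,np.median(e),(e<5).mean()
E
python3 - <<'E'
from fit import *
box=([440,60,60],[660,270,225])
C={c:cloud(c,("crank_grip","wheel"),box) for c in("top","side")}
for n,P in list(C.items())+[("both",np.vstack([C["top"],C["side"]]))]:
    print(n,len(P),fit(P,[572,178,.37,.5]))
q,_,_=fit(np.vstack(list(C.values())),[572,178,.37,.5])
np.save("q.npy",q)
ax,ay,psi,th=q
g=np.array([ax,ay,140])+R.from_euler("z",psi).apply([-87,-55*np.sin(th),55*np.cos(th)])
print("grip",g, "from masks px",w2px("top",g),w2px("side",g),"hub",w2px("top",np.array([ax-14*np.cos(psi),ay-14*np.sin(psi),140])),w2px("side",np.array([ax-14*np.cos(psi),ay-14*np.sin(psi),140])))
T=R.from_rotvec(sensors.sense()["tcp_rot"]);print(T.as_matrix().round(3))
for s in(1,-1):
    X=s*np.array([np.cos(psi),np.sin(psi),0]);Z=np.array([0,0,-1.]);G=R.from_matrix(np.c_[X,np.cross(Z,X),Z])
    print(s,(T.inv()*G).as_rotvec())
E
```

```text
Traceback (most recent call last):
  File "fit.py", line 9, in cloud
    out+=[px2w(c,(u,v),d[v,u]) for u,v in zip(us,vs)]
          ~~~~^^^^^^^^^^^^^^^^
  File "h.py", line 5, in px2w
    i=cams.camera_info(cam);f=240/np.tan(np.radians(i["fovy"])/2)
ValueError: time passes only in moves, steps and waits
```

```bash
python3 - <<'E'
t=open("h.py").read().replace("def px2w","from functools import lru_cache\n@lru_cache\ndef info(c): return cams.camera_info(c)\ndef px2w",1).replace("i=cams.camera_info(cam)","i=info(cam)")
open("h.py","w").write(t)
E
cat > run1.py <<'E'
from fit import *
box=([440,60,60],[660,270,225])
C={c:cloud(c,("crank_grip","wheel"),box) for c in("top","side")}
for n,P in list(C.items())+[("both",np.vstack([C["top"],C["side"]]))]:
    print(n,len(P),fit(P,[572,178,.37,.5]))
q,_,_=fit(np.vstack(list(C.values())),[572,178,.37,.5])
np.save("q.npy",q)
ax,ay,psi,th=q
g=np.array([ax,ay,140])+R.from_euler("z",psi).apply([-87,-55*np.sin(th),55*np.cos(th)])
hb=np.array([ax-14*np.cos(psi),ay-14*np.sin(psi),140])
print("grip",g, "px",w2px("top",g),w2px("side",g),"hub",w2px("top",hb),w2px("side",hb))
T=R.from_rotvec(sensors.sense()["tcp_rot"]);print(T.as_matrix().round(3))
for s in(1,-1):
    X=s*np.array([np.cos(psi),np.sin(psi),0]);Z=np.array([0,0,-1.]);G=R.from_matrix(np.c_[X,np.cross(Z,X),Z])
    print(s,(T.inv()*G).as_rotvec())
E
python3 run1.py
```

```text
top 3246 (array([5.73990741e+02, 1.70342501e+02, 3.28763355e-01, 6.23010924e-01]), np.float64(1.5050263341919816), np.float64(0.8404189772027111))
side 3009 (array([5.72202771e+02, 1.69716700e+02, 3.46008081e-01, 5.76987604e-01]), np.float64(0.9382134992507929), np.float64(0.8511133266866069))
both 6255 (array([5.72957841e+02, 1.70105878e+02, 3.38983141e-01, 6.00179286e-01]), np.float64(1.3484845502075018), np.float64(0.8452438049560351))
grip [501.23820785 111.88016426 185.3878903 ] px [370.43547701 283.38699862] [369.68698258 201.33649448] hub [338.32683607 251.94739833] [328.46719107 227.31366084]
[[ 0.924  0.383  0.   ]
 [ 0.383 -0.924  0.   ]
 [ 0.     0.    -1.   ]]
1 [ 1.02904066e-05 -5.62268189e-05  5.38036087e-02]
-1 [ 8.68292251e-05  1.58911361e-05 -3.08778904e+00]
```

{"op": "send_rows", "data": {
  "series": "0.085 0.0323 0.0134 -0.025 0 0 0; 0.085 0.0323 0.0134 -0.025 0 0 0; 0.085 0.0323 0.0134 -0.02 0 0 0; 0.085 0.0323 0.0134 -0.02 0 0 0; 0.085 0.0188 -0.0307 0 0 0 0"
}}

```text
time_s: 1.87
tcp_pos: [401.8, -572.7, 324.0]
tcp_rot: [3.064, 0.613, 0.015]
force: [1.5, -0.8, 0.8]
gripper_width: 85.1
finger_force: 0.0
```

{"op": "send_rows", "data": {
  "series": "0.085 0.0188 -0.0307 0 0 0 0; 0.085 0.0188 -0.0307 0 0 0 0; 0.085 0.0188 -0.0307 0 0 0 0; 0.085 0.0188 -0.0307 0 0 0 0; 0.085 0.0188 -0.0307 0 0 0 0"
}}

```text
time_s: 2.28
tcp_pos: [420.3, -385.4, 319.9]
tcp_rot: [3.081, 0.613, 0.0]
force: [0.1, -0.3, 0.2]
gripper_width: 84.9
finger_force: 0.0
```

{"op": "send_rows", "data": {
  "series": "0.085 0.0188 -0.0307 0 0 0 0; 0.085 0.0188 -0.0307 0 0 0 0; 0.085 0.0188 -0.0307 0 0 0 0; 0.085 0.0188 -0.0307 0 0 0 0; 0.085 0.0188 -0.0307 0 0 0 0"
}}

```text
time_s: 2.7
tcp_pos: [448.3, -207.7, 320.1]
tcp_rot: [3.081, 0.613, 0.001]
force: [0.8, 0.6, 0.1]
gripper_width: 85.2
finger_force: 0.0
```

{"op": "send_rows", "data": {
  "series": "0.085 0.0188 -0.0307 0 0 0 0; 0.085 0.0188 -0.0307 0 0 0 0; 0.085 0.0188 -0.0307 0 0 0 0; 0.085 0.0188 -0.0307 0 0 0 0; 0.085 0 0 0 0 0 0.054"
}}

```text
time_s: 3.12
tcp_pos: [472.0, -58.7, 320.2]
tcp_rot: [-3.089, -0.545, -0.004]
force: [-0.5, 0.6, -0.1]
gripper_width: 84.8
finger_force: 0.0
```

{"op": "send_rows", "data": {
  "series": "0.085 0.0168 -0.0302 0 0 0 0; 0.085 0.0168 -0.0302 0 0 0 0; 0.085 0.0168 -0.0302 0.01 0 0 0; 0.085 0.0168 -0.0302 0.02 0 0 0; 0.085 0.0168 -0.0302 0.02 0 0 0"
}}

```text
time_s: 3.53
tcp_pos: [500.6, 104.8, 270.1]
tcp_rot: [-3.097, -0.529, -0.005]
force: [0.6, 0.3, -0.2]
gripper_width: 85.2
finger_force: 0.0
```

{"op": "send_rows", "data": {
  "series": "0.085 0 0 0 0 0 0; 0.085 0 0 0 0 0 0"
}}

```text
time_s: 3.7
tcp_pos: [499.0, 105.3, 268.7]
tcp_rot: [-3.095, -0.537, 0.004]
force: [-0.0, -1.0, -0.5]
gripper_width: 85.0
finger_force: 0.0
```

Run:
```python
from h import *
q=np.load("q.npy");s=sensors.sense();print(s["tcp_pos"],s["force"],R.from_rotvec(s["tcp_rot"]).as_matrix().round(3),s["joint_positions"])
im,d=cams.snapshot("wrist");cv2.imwrite("pics/w1.png",im[...,::-1])
i=cams.camera_info("wrist")
for k in cams.cut_out("wrist","crank_grip")[:1]:
    vs,us=np.where((cv2.erode(k["pixels"].astype(np.uint8),np.ones((3,3)))>0)&(d>0))
    P=np.array([px2w("wrist",(u,v),d[v,u]) for u,v in zip(us,vs)])
    print(k["p"],P.min(0),P.max(0),P.mean(0),np.percentile(P,[5,50,95],axis=0))
    L=R.from_euler("z",-q[2]).apply(P-[501.2,111.9,185.4]);print(np.percentile(L,[2,50,98],axis=0).round(1))
    t=L[L[:,2]>np.percentile(L[:,2],80)];A=np.c_[t[:,0],np.ones(len(t))];print("ridge slope",np.linalg.lstsq(A,t[:,1],rcond=None)[0])
    print(cv2.minAreaRect(np.c_[us,vs].astype(np.float32)))
```

```text
[499.0414193  105.27764126 268.70327352] [-0.02853743 -1.01883605 -0.50643428] [[ 0.942  0.337 -0.002]
 [ 0.337 -0.942  0.   ]
 [-0.002 -0.001 -1.   ]] [-0.16053108  0.38681203 -0.14161503  1.84938048  0.06631435  0.91230967
 -1.55976215]
0.88 [474.46778204  88.79733911 182.59185205] [533.87487047 129.7997969  201.78993246] [504.82287777 109.75742776 197.61917688] [[479.74235243  95.75010335 193.08498921]
 [505.2932514  109.77824004 198.26711294]
 [528.56502148 123.82812315 200.34831711]]
[[-25.3 -14.    6.8]
 [  3.1  -3.2  12.9]
 [ 29.4   7.8  15.3]]
ridge slope [ 0.00917145 -3.15297712]
((304.0316467285156, 235.96755981445312), (90.2105484008789, 37.035423278808594), 89.26547241210938)
```

View pics/w1.png

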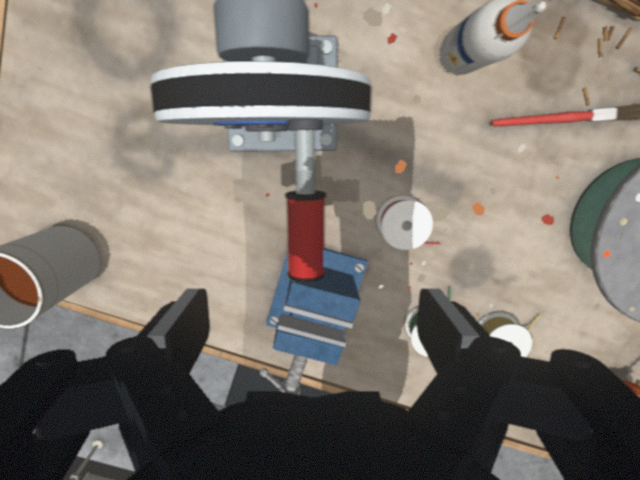

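The wrist view shows the red sleeve upright at (305,236), in line with the tool. I correct the offset, descend and grip.

{"op": "send_rows", "data": {
  "series": "0.085 0.0025 -0.002 0.025 0 0 0; 0.085 0.0027 -0.002 0.025 0 0 0; 0.085 0 0 0.026 0 0 0; 0.085 0 0 0.026 0 0 0; 0.085 0 0 0 0 0 0"
}}

```text
time_s: 4.22
tcp_pos: [501.0, 105.8, 164.7]
tcp_rot: [3.096, 0.525, -0.011]
force: [-0.1, 0.0, 0.1]
gripper_width: 85.1
finger_force: 0.0
```

{"op": "send_rows", "data": {
  "series": "0.085 0 0 0 0 0 0"
}}

```text
time_s: 4.3
tcp_pos: [503.3, 106.9, 167.9]
tcp_rot: [3.096, 0.526, -0.002]
force: [0.7, -0.4, 0.7]
gripper_width: 84.9
finger_force: 0.0
```

{"op": "send_rows", "data": {
  "series": "0.0 0 0 0 0 0 0; 0.0 0 0 0 0 0 0; 0.0 0 0 0 0 0 0; 0.0 0 0 0 0 0 0; 0.0 0 0 0 0 0 0",
  "grip_force": 50
}}

```text
time_s: 4.72
tcp_pos: [503.2, 111.3, 168.6]
tcp_rot: [-3.093, -0.53, -0.002]
force: [-3.6, 13.1, 0.2]
gripper_width: 25.0
finger_force: 6.6
```

{"op": "send_rows", "data": {
  "series": "0.0 0 0 0 0 0 0; 0.0 0 0 0 0 0 0"
}}

```text
time_s: 4.88
tcp_pos: [503.1, 111.5, 168.7]
tcp_rot: [-3.093, -0.533, -0.002]
force: [-2.6, 4.7, 3.9]
gripper_width: 23.3
finger_force: 48.8
```

```bash
sed -i 's/np.save("q.npy",q)/#/' run1.py; python3 run1.py; python3 -c "
from h import *
s=sensors.sense();print(s)
im,d=cams.snapshot('wrist');cv2.imwrite('pics/w2.png',im[...,::-1])"
```

```text
top 4493 (array([5.82266025e+02, 1.72846567e+02, 5.13004691e-01, 5.00000000e-01]), np.float64(3.7839877939832434), np.float64(0.5495214778544403))
side 2779 (array([5.72395047e+02, 1.69732369e+02, 3.47905128e-01, 5.80668624e-01]), np.float64(1.0340312248956174), np.float64(0.8107232817560274))
both 7272 (array([5.80155543e+02, 1.72862792e+02, 5.07471873e-01, 8.63753456e-02]), np.float64(2.922536430285028), np.float64(0.6102860286028603))
grip [506.42543741 126.43667709 194.79495827] px [362.36600141 280.01437043] [364.35992179 198.05331697] hub [338.01002435 247.50156821] [324.438249   226.66432073]
[[ 0.942  0.335  0.001]
 [ 0.335 -0.942  0.003]
 [ 0.002 -0.003 -1.   ]]
1 [-0.00270254 -0.00182154 -0.16633222]
-1 [-2.71604393e-03  4.02966630e-03  2.97525654e+00]
{'time_s': 5.1833, 'joint_positions': array([-0.18306099,  0.52575699, -0.12709164,  1.95463478,  0.09845697,
        0.66561229, -1.6002393 ]), 'joint_velocities': array([ 0.00169579, -0.00107745,  0.00123513, -0.00182779, -0.00012265,
       -0.00123245,  0.00086654]), 'tau': array([  3.01042177, -44.01203156,   2.32929535, -13.94942343,
         1.17017839,  -0.13396037,  -0.04749275]), 'tcp_pos': array([503.11910767, 111.51878318, 168.69722375]), 'tcp_rot': array([-3.09297692e+00, -5.32744926e-01, -1.70040954e-03]), 'force': array([-2.34290789,  5.25921636,  2.90358069]), 'wrist_torque': array([1.11716585, 0.54696476, 0.06258185]), 'finger_force': 48.75614047050476, 'gripper_width': 23.32637879588121}
```

View pics/w2.png

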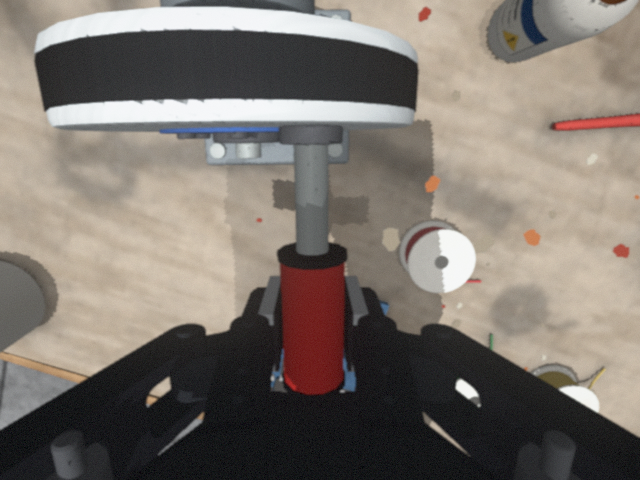

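The sleeve sits firmly in the fingers, red at (312,320). Next I print the crank steps, 15° per call.

Run:
```python
import numpy as np
t=0.57+np.radians(15)*np.arange(25);y=55*np.sin(t);z=-55*np.cos(t)
for k in range(24): print(k,"%.2f"%t[k+1],"%.2f %.2f mm/row"%((y[k+1]-y[k])/5,(z[k+1]-z[k])/5))
```

```text
0 0.83 2.19 1.85 mm/row
1 1.09 1.64 2.36 mm/row
2 1.36 0.97 2.70 mm/row
3 1.62 0.24 2.86 mm/row
4 1.88 -0.51 2.83 mm/row
5 2.14 -1.22 2.60 mm/row
6 2.40 -1.85 2.19 mm/row
7 2.66 -2.36 1.64 mm/row
8 2.93 -2.70 0.97 mm/row
9 3.19 -2.86 0.24 mm/row
10 3.45 -2.83 -0.51 mm/row
11 3.71 -2.60 -1.22 mm/row
12 3.97 -2.19 -1.85 mm/row
13 4.24 -1.64 -2.36 mm/row
14 4.50 -0.97 -2.70 mm/row
15 4.76 -0.24 -2.86 mm/row
16 5.02 0.51 -2.83 mm/row
17 5.28 1.22 -2.60 mm/row
18 5.54 1.85 -2.19 mm/row
19 5.81 2.36 -1.64 mm/row
20 6.07 2.70 -0.97 mm/row
21 6.33 2.86 -0.24 mm/row
22 6.59 2.83 0.51 mm/row
23 6.85 2.60 1.22 mm/row
```

{"op": "send_rows", "data": {
  "series": "0 0 0.0022 0.0019 0 0 0; 0 0 0.0022 0.0019 0 0 0; 0 0 0.0022 0.0019 0 0 0; 0 0 0.0022 0.0018 0 0 0; 0 0 0.0022 0.0018 0 0 0"
}}

```text
time_s: 5.65
tcp_pos: [506.7, 101.9, 160.0]
tcp_rot: [-3.092, -0.533, -0.002]
force: [-4.2, 7.6, 8.2]
gripper_width: 23.6
finger_force: 49.3
```

{"op": "send_rows", "data": {
  "series": "0 0 0.0017 0.0024 0 0 0; 0 0 0.0017 0.0024 0 0 0; 0 0 0.0016 0.0024 0 0 0; 0 0 0.0016 0.0023 0 0 0; 0 0 0.0016 0.0023 0 0 0"
}}

```text
time_s: 6.07
tcp_pos: [509.6, 94.0, 148.1]
tcp_rot: [-3.092, -0.533, -0.002]
force: [-3.7, 7.7, 9.4]
gripper_width: 23.4
finger_force: 49.4
```

{"op": "send_rows", "data": {
  "series": "0 0 0.001 0.0027 0 0 0; 0 0 0.001 0.0027 0 0 0; 0 0 0.001 0.0027 0 0 0; 0 0 0.001 0.0027 0 0 0; 0 0 0.0009 0.0027 0 0 0"
}}

```text
time_s: 6.48
tcp_pos: [511.3, 89.3, 134.6]
tcp_rot: [-3.092, -0.533, -0.003]
force: [-4.7, 6.7, 9.4]
gripper_width: 23.1
finger_force: 49.4
```

{"op": "send_rows", "data": {
  "series": "0 0 0.0003 0.0029 0 0 0; 0 0 0.0003 0.0029 0 0 0; 0 0 0.0002 0.0029 0 0 0; 0 0 0.0002 0.0028 0 0 0; 0 0 0.0002 0.0028 0 0 0"
}}

```text
time_s: 6.9
tcp_pos: [511.7, 88.1, 120.3]
tcp_rot: [-3.093, -0.533, -0.003]
force: [-4.0, 6.5, 9.5]
gripper_width: 23.5
finger_force: 49.5
```

{"op": "send_rows", "data": {
  "series": "0 0 -0.0005 0.0029 0 0 0; 0 0 -0.0005 0.0028 0 0 0; 0 0 -0.0005 0.0028 0 0 0; 0 0 -0.0005 0.0028 0 0 0; 0 0 -0.0005 0.0028 0 0 0"
}}

```text
time_s: 7.32
tcp_pos: [511.0, 90.4, 106.3]
tcp_rot: [-3.093, -0.533, -0.003]
force: [-5.1, 6.8, 12.5]
gripper_width: 23.9
finger_force: 49.5
```

{"op": "send_rows", "data": {
  "series": "0 0 -0.0012 0.0026 0 0 0; 0 0 -0.0012 0.0026 0 0 0; 0 0 -0.0012 0.0026 0 0 0; 0 0 -0.0012 0.0026 0 0 0; 0 0 -0.0013 0.0026 0 0 0"
}}

```text
time_s: 7.73
tcp_pos: [508.9, 95.9, 93.4]
tcp_rot: [-3.093, -0.533, -0.003]
force: [-5.4, 5.6, 14.3]
gripper_width: 23.5
finger_force: 49.7
```

{"op": "send_rows", "data": {
  "series": "0 0 -0.0018 0.0022 0 0 0; 0 0 -0.0018 0.0022 0 0 0; 0 0 -0.0019 0.0022 0 0 0; 0 0 -0.0019 0.0022 0 0 0; 0 0 -0.0019 0.0022 0 0 0"
}}

```text
time_s: 8.15
tcp_pos: [505.9, 104.3, 82.6]
tcp_rot: [-3.094, -0.533, -0.003]
force: [-5.1, 5.1, 16.8]
gripper_width: 23.3
finger_force: 49.8
```

{"op": "send_rows", "data": {
  "series": "0 0 -0.0023 0.0017 0 0 0; 0 0 -0.0023 0.0017 0 0 0; 0 0 -0.0024 0.0016 0 0 0; 0 0 -0.0024 0.0016 0 0 0; 0 0 -0.0024 0.0016 0 0 0"
}}

```text
time_s: 8.57
tcp_pos: [502.1, 114.5, 74.5]
tcp_rot: [-3.095, -0.532, -0.003]
force: [-5.5, 1.5, 17.6]
gripper_width: 23.6
finger_force: 50.0
```

{"op": "send_rows", "data": {
  "series": "0 0 -0.0027 0.001 0 0 0; 0 0 -0.0027 0.001 0 0 0; 0 0 -0.0027 0.001 0 0 0; 0 0 -0.0027 0.001 0 0 0; 0 0 -0.0027 0.0009 0 0 0"
}}

```text
time_s: 8.98
tcp_pos: [498.0, 125.8, 69.5]
tcp_rot: [3.096, 0.531, 0.003]
force: [-3.3, -2.0, 17.0]
gripper_width: 23.7
finger_force: 50.0
```

{"op": "send_rows", "data": {
  "series": "0 0 -0.0028 0.0003 0 0 0; 0 0 -0.0028 0.0003 0 0 0; 0 0 -0.0029 0.0002 0 0 0; 0 0 -0.0029 0.0002 0 0 0; 0 0 -0.0029 0.0002 0 0 0"
}}

```text
time_s: 9.4
tcp_pos: [493.5, 137.9, 67.6]
tcp_rot: [3.095, 0.529, 0.002]
force: [-0.1, -4.0, 8.6]
gripper_width: 23.3
finger_force: 49.3
```

{"op": "send_rows", "data": {
  "series": "0 0 -0.0028 -0.0005 0 0 0; 0 0 -0.0028 -0.0005 0 0 0; 0 0 -0.0028 -0.0005 0 0 0; 0 0 -0.0028 -0.0005 0 0 0; 0 0 -0.0029 -0.0005 0 0 0"
}}

```text
time_s: 9.82
tcp_pos: [488.2, 152.3, 69.2]
tcp_rot: [3.096, 0.529, 0.0]
force: [0.9, -3.9, 4.8]
gripper_width: 23.3
finger_force: 49.4
```

{"op": "send_rows", "data": {
  "series": "0 0 -0.0026 -0.0012 0 0 0; 0 0 -0.0026 -0.0012 0 0 0; 0 0 -0.0026 -0.0012 0 0 0; 0 0 -0.0026 -0.0012 0 0 0; 0 0 -0.0026 -0.0013 0 0 0"
}}

```text
time_s: 10.23
tcp_pos: [483.3, 165.4, 74.9]
tcp_rot: [-3.096, -0.53, 0.001]
force: [0.9, 0.1, -3.5]
gripper_width: 23.2
finger_force: 49.2
```

{"op": "send_rows", "data": {
  "series": "0 0 -0.0022 -0.0018 0 0 0; 0 0 -0.0022 -0.0018 0 0 0; 0 0 -0.0022 -0.0019 0 0 0; 0 0 -0.0022 -0.0019 0 0 0; 0 0 -0.0022 -0.0019 0 0 0"
}}

```text
time_s: 10.65
tcp_pos: [479.2, 176.6, 84.3]
tcp_rot: [-3.095, -0.531, 0.001]
force: [-0.2, 4.6, -8.3]
gripper_width: 23.5
finger_force: 49.5
```

{"op": "send_rows", "data": {
  "series": "0 0 -0.0017 -0.0023 0 0 0; 0 0 -0.0017 -0.0023 0 0 0; 0 0 -0.0016 -0.0024 0 0 0; 0 0 -0.0016 -0.0024 0 0 0; 0 0 -0.0016 -0.0024 0 0 0"
}}

```text
time_s: 11.07
tcp_pos: [476.1, 185.0, 96.3]
tcp_rot: [-3.094, -0.532, 0.002]
force: [-2.5, 5.8, -6.7]
gripper_width: 23.7
finger_force: 49.7
```

{"op": "send_rows", "data": {
  "series": "0 0 -0.001 -0.0027 0 0 0; 0 0 -0.001 -0.0027 0 0 0; 0 0 -0.001 -0.0027 0 0 0; 0 0 -0.001 -0.0027 0 0 0; 0 0 -0.0009 -0.0027 0 0 0"
}}

```text
time_s: 11.48
tcp_pos: [474.3, 189.9, 110.0]
tcp_rot: [-3.093, -0.532, 0.002]
force: [-2.6, 7.1, -5.7]
gripper_width: 23.3
finger_force: 49.8
```

{"op": "send_rows", "data": {
  "series": "0 0 -0.0003 -0.0028 0 0 0; 0 0 -0.0003 -0.0028 0 0 0; 0 0 -0.0002 -0.0029 0 0 0; 0 0 -0.0002 -0.0029 0 0 0; 0 0 -0.0002 -0.0029 0 0 0"
}}

```text
time_s: 11.9
tcp_pos: [473.8, 191.4, 124.4]
tcp_rot: [-3.093, -0.533, 0.002]
force: [-3.1, 7.4, -4.5]
gripper_width: 23.6
finger_force: 50.0
```

{"op": "send_rows", "data": {
  "series": "0 0 0.0005 -0.0028 0 0 0; 0 0 0.0005 -0.0028 0 0 0; 0 0 0.0005 -0.0028 0 0 0; 0 0 0.0005 -0.0028 0 0 0; 0 0 0.0005 -0.0029 0 0 0"
}}

```text
time_s: 12.32
tcp_pos: [474.6, 189.2, 138.6]
tcp_rot: [-3.093, -0.533, 0.001]
force: [-3.0, 8.0, -3.5]
gripper_width: 23.5
finger_force: 50.0
```

{"op": "send_rows", "data": {
  "series": "0 0 0.0012 -0.0026 0 0 0; 0 0 0.0012 -0.0026 0 0 0; 0 0 0.0012 -0.0026 0 0 0; 0 0 0.0012 -0.0026 0 0 0; 0 0 0.0013 -0.0026 0 0 0"
}}

```text
time_s: 12.73
tcp_pos: [476.7, 183.6, 151.7]
tcp_rot: [-3.092, -0.533, 0.001]
force: [-3.7, 8.2, -2.6]
gripper_width: 23.6
finger_force: 50.1
```

{"op": "send_rows", "data": {
  "series": "0 0 0.0018 -0.0022 0 0 0; 0 0 0.0018 -0.0022 0 0 0; 0 0 0.0019 -0.0022 0 0 0; 0 0 0.0019 -0.0022 0 0 0; 0 0 0.0019 -0.0022 0 0 0"
}}

```text
time_s: 13.15
tcp_pos: [479.8, 175.1, 162.9]
tcp_rot: [-3.092, -0.533, 0.001]
force: [-4.1, 8.5, -3.5]
gripper_width: 23.3
finger_force: 50.2
```

{"op": "send_rows", "data": {
  "series": "0 0 0.0023 -0.0017 0 0 0; 0 0 0.0023 -0.0017 0 0 0; 0 0 0.0024 -0.0016 0 0 0; 0 0 0.0024 -0.0016 0 0 0; 0 0 0.0024 -0.0016 0 0 0"
}}

```text
time_s: 13.57
tcp_pos: [483.7, 164.3, 171.1]
tcp_rot: [-3.091, -0.533, 0.0]
force: [-3.4, 9.7, -2.4]
gripper_width: 23.3
finger_force: 50.2
```

{"op": "send_rows", "data": {
  "series": "0 0 0.0027 -0.001 0 0 0; 0 0 0.0027 -0.001 0 0 0; 0 0 0.0027 -0.001 0 0 0; 0 0 0.0027 -0.001 0 0 0; 0 0 0.0027 -0.0009 0 0 0"
}}

```text
time_s: 13.98
tcp_pos: [488.3, 151.8, 176.2]
tcp_rot: [-3.091, -0.533, -0.0]
force: [-3.8, 9.8, -1.3]
gripper_width: 23.4
finger_force: 50.3
```

{"op": "send_rows", "data": {
  "series": "0 0 0.0028 -0.0003 0 0 0; 0 0 0.0028 -0.0003 0 0 0; 0 0 0.0029 -0.0002 0 0 0; 0 0 0.0029 -0.0002 0 0 0; 0 0 0.0029 -0.0002 0 0 0"
}}

```text
time_s: 14.4
tcp_pos: [493.2, 138.6, 177.7]
tcp_rot: [-3.091, -0.533, -0.001]
force: [-4.6, 10.4, -0.1]
gripper_width: 23.3
finger_force: 50.5
```

{"op": "send_rows", "data": {
  "series": "0 0 0.0028 0.0005 0 0 0; 0 0 0.0028 0.0005 0 0 0; 0 0 0.0028 0.0005 0 0 0; 0 0 0.0028 0.0005 0 0 0; 0 0 0.0029 0.0005 0 0 0"
}}

```text
time_s: 14.82
tcp_pos: [498.1, 125.2, 175.4]
tcp_rot: [-3.091, -0.533, -0.001]
force: [-4.6, 11.0, 4.1]
gripper_width: 23.6
finger_force: 50.8
```

{"op": "send_rows", "data": {
  "series": "0 0 0.0026 0.0012 0 0 0; 0 0 0.0026 0.0012 0 0 0; 0 0 0.0026 0.0012 0 0 0; 0 0 0.0026 0.0012 0 0 0; 0 0 0.0026 0.0013 0 0 0"
}}

```text
time_s: 15.23
tcp_pos: [502.7, 112.7, 169.5]
tcp_rot: [-3.091, -0.533, -0.002]
force: [-4.7, 11.1, 5.6]
gripper_width: 23.7
finger_force: 51.0
```

{"op": "send_rows", "data": {
  "series": "0 0 0.0022 0.0018 0 0 0; 0 0 0.0022 0.0018 0 0 0; 0 0 0.0022 0.0019 0 0 0; 0 0 0.0022 0.0019 0 0 0; 0 0 0.0022 0.0019 0 0 0"
}}

```text
time_s: 15.65
tcp_pos: [506.6, 102.1, 160.2]
tcp_rot: [-3.092, -0.532, -0.003]
force: [-4.3, 9.7, 7.5]
gripper_width: 23.3
finger_force: 51.1
```

```bash
cat > d1.txt <<'E'
506.7 101.9 160.0 -4.2 7.6 8.2
509.6 94.0 148.1 -3.7 7.7 9.4
511.3 89.3 134.6 -4.7 6.7 9.4
511.7 88.1 120.3 -4.0 6.5 9.5
511.0 90.4 106.3 -5.1 6.8 12.5
508.9 95.9 93.4 -5.4 5.6 14.3
505.9 104.3 82.6 -5.1 5.1 16.8
502.1 114.5 74.5 -5.5 1.5 17.6
498.0 125.8 69.5 -3.3 -2.0 17.0
493.5 137.9 67.6 -0.1 -4.0 8.6
488.2 152.3 69.2 0.9 -3.9 4.8
483.3 165.4 74.9 0.9 0.1 -3.5
479.2 176.6 84.3 -0.2 4.6 -8.3
476.1 185.0 96.3 -2.5 5.8 -6.7
474.3 189.9 110.0 -2.6 7.1 -5.7
473.8 191.4 124.4 -3.1 7.4 -4.5
474.6 189.2 138.6 -3.0 8.0 -3.5
476.7 183.6 151.7 -3.7 8.2 -2.6
479.8 175.1 162.9 -4.1 8.5 -3.5
483.7 164.3 171.1 -3.4 9.7 -2.4
488.3 151.8 176.2 -3.8 9.8 -1.3
493.2 138.6 177.7 -4.6 10.4 -0.1
498.1 125.2 175.4 -4.6 11.0 4.1
502.7 112.7 169.5 -4.7 11.1 5.6
506.6 102.1 160.2 -4.3 9.7 7.5
E
cat > an.py <<'E'
import numpy as np,sys
from scipy.optimize import least_squares
D=np.vstack([np.loadtxt(f) for f in sys.argv[1:]])
sg=np.concatenate([np.full(len(np.loadtxt(f)),1 if i==0 else -1) for i,f in enumerate(sys.argv[1:])])
psi=np.arctan(-np.polyfit(D[:,1],D[:,0],1)[0]);
Y=-np.sin(psi)*D[:,0]+np.cos(psi)*D[:,1];Z=D[:,2]
r=least_squares(lambda p:np.hypot(Y-p[0],Z-p[1])-p[2],[Y.mean(),Z.mean(),55]).x
print("psi",psi,"centre",r)
th=np.unwrap(np.arctan2(-(Y-r[0]),Z-r[1]))
ey,ez=-np.cos(th),-np.sin(th)   # direction of growing th
Fy=-np.sin(psi)*D[:,3]+np.cos(psi)*D[:,4]
T=-(Fy*ey+D[:,5]*ez)  # push of hand on wheel along growing th
Rr=Fy*-np.sin(th)+D[:,5]*np.cos(th)
for a,b,c in zip(th,T,Rr): print("%.2f T %.1f R %.1f"%(a,b,c))
A=np.c_[sg,np.cos(th),np.sin(th)]
k=least_squares(lambda x:A@x-T,[7,0,0],loss="soft_l1",f_scale=1).x
print("drag,c,s",k,"amp",np.hypot(k[1],k[2]),"rms",np.std(A@k-T))
# heavy at angle th+phi (same sense): gravity torque needs T = -F sin(th+phi)
phi=np.arctan2(-k[1],-k[2]);print("phi",phi,"goal th",(np.pi-phi)%(2*np.pi))
E
python3 an.py d1.txt
```

```text
psi 0.35251099967293353 centre [-39.00162182 122.62029135  55.04100448]
0.82 T 11.8 R -0.7
1.09 T 12.3 R -3.2
1.35 T 10.9 R -5.7
1.61 T 9.2 R -7.9
1.87 T 9.5 R -11.5
2.13 T 8.3 R -13.6
2.39 T 6.8 R -16.7
2.63 T 5.7 R -17.0
2.87 T 5.3 R -16.2
3.11 T 4.0 R -8.5
3.39 T 2.7 R -5.6
3.66 T 1.9 R 2.9
3.94 T 2.9 R 8.9
4.21 T 2.9 R 8.7
4.48 T 3.8 R 8.7
4.74 T 4.8 R 7.9
5.01 T 5.8 R 7.2
5.27 T 6.9 R 6.2
5.53 T 9.3 R 3.9
5.79 T 10.2 R 2.8
6.05 T 10.5 R 1.2
6.30 T 11.3 R -0.3
6.57 T 12.6 R 0.6
6.83 T 13.2 R -1.5
7.10 T 12.7 R -2.6
drag,c,s [7.6195897  4.01108695 2.97031437] amp 4.991150761405002 rms 0.46173000923530017
phi -2.208206483164128 goal th 5.349799136753921
```

One direction gives a goal handle angle of about 5.35 rad. Now I crank back to cancel the drag.

{"op": "send_rows", "data": {
  "series": "0 0 -0.0022 -0.0019 0 0 0; 0 0 -0.0022 -0.0019 0 0 0; 0 0 -0.0022 -0.0019 0 0 0; 0 0 -0.0022 -0.0018 0 0 0; 0 0 -0.0022 -0.0018 0 0 0"
}}

```text
time_s: 16.07
tcp_pos: [503.6, 110.2, 167.9]
tcp_rot: [-3.095, -0.531, -0.002]
force: [2.0, 5.3, -10.7]
gripper_width: 23.3
finger_force: 49.8
```

{"op": "send_rows", "data": {
  "series": "0 0 -0.0026 -0.0012 0 0 0; 0 0 -0.0026 -0.0012 0 0 0; 0 0 -0.0026 -0.0012 0 0 0; 0 0 -0.0026 -0.0012 0 0 0; 0 0 -0.0026 -0.0013 0 0 0"
}}

```text
time_s: 16.48
tcp_pos: [499.6, 120.9, 174.0]
tcp_rot: [3.097, 0.529, 0.002]
force: [4.0, 2.6, -10.3]
gripper_width: 23.6
finger_force: 49.9
```

{"op": "send_rows", "data": {
  "series": "0 0 -0.0028 -0.0005 0 0 0; 0 0 -0.0028 -0.0005 0 0 0; 0 0 -0.0028 -0.0005 0 0 0; 0 0 -0.0028 -0.0005 0 0 0; 0 0 -0.0029 -0.0005 0 0 0"
}}

```text
time_s: 16.9
tcp_pos: [495.0, 133.5, 177.2]
tcp_rot: [3.096, 0.528, 0.002]
force: [2.4, -2.7, 4.4]
gripper_width: 23.6
finger_force: 51.2
```

{"op": "send_rows", "data": {
  "series": "0 0 -0.0028 0.0003 0 0 0; 0 0 -0.0028 0.0003 0 0 0; 0 0 -0.0029 0.0002 0 0 0; 0 0 -0.0029 0.0002 0 0 0; 0 0 -0.0029 0.0002 0 0 0"
}}

```text
time_s: 17.32
tcp_pos: [489.8, 147.9, 176.9]
tcp_rot: [3.097, 0.529, 0.002]
force: [0.2, -2.2, 11.7]
gripper_width: 23.1
finger_force: 52.1
```

{"op": "send_rows", "data": {
  "series": "0 0 -0.0027 0.001 0 0 0; 0 0 -0.0027 0.001 0 0 0; 0 0 -0.0027 0.001 0 0 0; 0 0 -0.0027 0.001 0 0 0; 0 0 -0.0027 0.0009 0 0 0"
}}

```text
time_s: 17.73
tcp_pos: [484.5, 162.3, 172.1]
tcp_rot: [-3.095, -0.531, -0.001]
force: [-1.8, 0.5, 14.0]
gripper_width: 23.4
finger_force: 52.3
```

{"op": "send_rows", "data": {
  "series": "0 0 -0.0023 0.0017 0 0 0; 0 0 -0.0023 0.0017 0 0 0; 0 0 -0.0024 0.0016 0 0 0; 0 0 -0.0024 0.0016 0 0 0; 0 0 -0.0024 0.0016 0 0 0"
}}

```text
time_s: 18.15
tcp_pos: [480.1, 174.1, 163.6]
tcp_rot: [-3.094, -0.531, -0.0]
force: [-2.3, 1.9, 11.8]
gripper_width: 23.4
finger_force: 52.2
```

{"op": "send_rows", "data": {
  "series": "0 0 -0.0018 0.0022 0 0 0; 0 0 -0.0018 0.0022 0 0 0; 0 0 -0.0019 0.0022 0 0 0; 0 0 -0.0019 0.0022 0 0 0; 0 0 -0.0019 0.0022 0 0 0"
}}

```text
time_s: 18.57
tcp_pos: [476.8, 183.2, 152.4]
tcp_rot: [-3.093, -0.532, 0.001]
force: [-2.6, 3.2, 10.5]
gripper_width: 23.5
finger_force: 52.1
```

{"op": "send_rows", "data": {
  "series": "0 0 -0.0012 0.0026 0 0 0; 0 0 -0.0012 0.0026 0 0 0; 0 0 -0.0012 0.0026 0 0 0; 0 0 -0.0012 0.0026 0 0 0; 0 0 -0.0013 0.0026 0 0 0"
}}

```text
time_s: 18.98
tcp_pos: [474.7, 189.0, 139.2]
tcp_rot: [-3.093, -0.532, 0.001]
force: [-2.5, 2.3, 10.2]
gripper_width: 23.4
finger_force: 52.0
```

{"op": "send_rows", "data": {
  "series": "0 0 -0.0005 0.0028 0 0 0; 0 0 -0.0005 0.0028 0 0 0; 0 0 -0.0005 0.0028 0 0 0; 0 0 -0.0005 0.0028 0 0 0; 0 0 -0.0005 0.0029 0 0 0"
}}

```text
time_s: 19.4
tcp_pos: [473.8, 191.4, 125.0]
tcp_rot: [-3.093, -0.532, 0.001]
force: [-2.0, 2.7, 10.5]
gripper_width: 23.3
finger_force: 52.0
```

{"op": "send_rows", "data": {
  "series": "0 0 0.0003 0.0028 0 0 0; 0 0 0.0003 0.0028 0 0 0; 0 0 0.0002 0.0029 0 0 0; 0 0 0.0002 0.0029 0 0 0; 0 0 0.0002 0.0029 0 0 0"
}}

```text
time_s: 19.82
tcp_pos: [474.2, 190.2, 110.7]
tcp_rot: [-3.093, -0.532, 0.001]
force: [-3.3, 3.0, 11.6]
gripper_width: 23.9
finger_force: 52.0
```

{"op": "send_rows", "data": {
  "series": "0 0 0.001 0.0027 0 0 0; 0 0 0.001 0.0027 0 0 0; 0 0 0.001 0.0027 0 0 0; 0 0 0.001 0.0027 0 0 0; 0 0 0.0009 0.0027 0 0 0"
}}

```text
time_s: 20.23
tcp_pos: [475.9, 185.7, 97.2]
tcp_rot: [-3.093, -0.532, 0.001]
force: [-2.3, 3.6, 11.5]
gripper_width: 23.3
finger_force: 52.0
```

{"op": "send_rows", "data": {
  "series": "0 0 0.0017 0.0023 0 0 0; 0 0 0.0017 0.0023 0 0 0; 0 0 0.0016 0.0024 0 0 0; 0 0 0.0016 0.0024 0 0 0; 0 0 0.0016 0.0024 0 0 0"
}}

```text
time_s: 20.65
tcp_pos: [478.7, 178.0, 85.5]
tcp_rot: [-3.093, -0.532, 0.001]
force: [-2.9, 2.7, 13.8]
gripper_width: 23.4
finger_force: 52.1
```

{"op": "send_rows", "data": {
  "series": "0 0 0.0022 0.0018 0 0 0; 0 0 0.0022 0.0018 0 0 0; 0 0 0.0022 0.0019 0 0 0; 0 0 0.0022 0.0019 0 0 0; 0 0 0.0022 0.0019 0 0 0"
}}

```text
time_s: 21.07
tcp_pos: [482.4, 168.0, 76.4]
tcp_rot: [-3.092, -0.532, 0.0]
force: [-3.6, 4.2, 15.6]
gripper_width: 23.3
finger_force: 52.3
```

{"op": "send_rows", "data": {
  "series": "0 0 0.0026 0.0012 0 0 0; 0 0 0.0026 0.0012 0 0 0; 0 0 0.0026 0.0012 0 0 0; 0 0 0.0026 0.0012 0 0 0; 0 0 0.0026 0.0013 0 0 0"
}}

```text
time_s: 21.48
tcp_pos: [486.6, 156.6, 70.4]
tcp_rot: [-3.091, -0.533, 0.0]
force: [-3.6, 5.7, 17.9]
gripper_width: 23.4
finger_force: 52.6
```

{"op": "send_rows", "data": {
  "series": "0 0 0.0028 0.0005 0 0 0; 0 0 0.0028 0.0005 0 0 0; 0 0 0.0028 0.0005 0 0 0; 0 0 0.0028 0.0005 0 0 0; 0 0 0.0029 0.0005 0 0 0"
}}

```text
time_s: 21.9
tcp_pos: [491.0, 144.6, 67.8]
tcp_rot: [-3.09, -0.534, 0.0]
force: [-4.0, 8.9, 15.2]
gripper_width: 23.6
finger_force: 52.3
```

Continue: reverse of steps 9…1, then 0, 23…18.

{"op": "send_rows", "data": {
  "series": "0 0 0.0028 -0.0003 0 0 0; 0 0 0.0028 -0.0003 0 0 0; 0 0 0.0029 -0.0002 0 0 0; 0 0 0.0029 -0.0002 0 0 0; 0 0 0.0029 -0.0002 0 0 0"
}}

```text
time_s: 22.32
tcp_pos: [495.7, 131.9, 68.2]
tcp_rot: [-3.089, -0.535, 0.001]
force: [-3.8, 12.1, 7.7]
gripper_width: 23.4
finger_force: 51.6
```

{"op": "send_rows", "data": {
  "series": "0 0 0.0027 -0.001 0 0 0; 0 0 0.0027 -0.001 0 0 0; 0 0 0.0027 -0.001 0 0 0; 0 0 0.0027 -0.001 0 0 0; 0 0 0.0027 -0.0009 0 0 0"
}}

```text
time_s: 22.73
tcp_pos: [500.5, 118.6, 72.5]
tcp_rot: [-3.089, -0.535, 0.001]
force: [-1.1, 11.7, -0.6]
gripper_width: 23.5
finger_force: 50.8
```

{"op": "send_rows", "data": {
  "series": "0 0 0.0023 -0.0017 0 0 0; 0 0 0.0023 -0.0017 0 0 0; 0 0 0.0024 -0.0016 0 0 0; 0 0 0.0024 -0.0016 0 0 0; 0 0 0.0024 -0.0016 0 0 0"
}}

```text
time_s: 23.15
tcp_pos: [504.9, 106.6, 80.6]
tcp_rot: [-3.09, -0.534, 0.0]
force: [0.5, 9.6, -3.4]
gripper_width: 23.7
finger_force: 50.6
```

{"op": "send_rows", "data": {
  "series": "0 0 0.0018 -0.0022 0 0 0; 0 0 0.0018 -0.0022 0 0 0; 0 0 0.0019 -0.0022 0 0 0; 0 0 0.0019 -0.0022 0 0 0; 0 0 0.0019 -0.0022 0 0 0"
}}

```text
time_s: 23.57
tcp_pos: [508.3, 97.2, 91.6]
tcp_rot: [-3.091, -0.533, -0.0]
force: [0.8, 8.2, -3.4]
gripper_width: 23.7
finger_force: 50.5
```

{"op": "send_rows", "data": {
  "series": "0 0 0.0012 -0.0026 0 0 0; 0 0 0.0012 -0.0026 0 0 0; 0 0 0.0012 -0.0026 0 0 0; 0 0 0.0012 -0.0026 0 0 0; 0 0 0.0013 -0.0026 0 0 0"
}}

```text
time_s: 23.98
tcp_pos: [510.6, 91.0, 104.6]
tcp_rot: [-3.092, -0.532, -0.001]
force: [1.6, 6.5, -3.8]
gripper_width: 23.7
finger_force: 50.4
```

{"op": "send_rows", "data": {
  "series": "0 0 0.0005 -0.0029 0 0 0; 0 0 0.0005 -0.0028 0 0 0; 0 0 0.0005 -0.0028 0 0 0; 0 0 0.0005 -0.0028 0 0 0; 0 0 0.0005 -0.0028 0 0 0"
}}

```text
time_s: 24.4
tcp_pos: [511.6, 88.3, 118.8]
tcp_rot: [-3.092, -0.532, -0.001]
force: [3.4, 5.7, -4.4]
gripper_width: 23.2
finger_force: 50.4
```

{"op": "send_rows", "data": {
  "series": "0 0 -0.0003 -0.0029 0 0 0; 0 0 -0.0003 -0.0029 0 0 0; 0 0 -0.0002 -0.0029 0 0 0; 0 0 -0.0002 -0.0028 0 0 0; 0 0 -0.0002 -0.0028 0 0 0"
}}

```text
time_s: 24.82
tcp_pos: [511.3, 89.1, 133.1]
tcp_rot: [-3.093, -0.532, -0.001]
force: [3.6, 5.2, -4.3]
gripper_width: 23.5
finger_force: 50.4
```

{"op": "send_rows", "data": {
  "series": "0 0 -0.001 -0.0027 0 0 0; 0 0 -0.001 -0.0027 0 0 0; 0 0 -0.001 -0.0027 0 0 0; 0 0 -0.001 -0.0027 0 0 0; 0 0 -0.0009 -0.0027 0 0 0"
}}

```text
time_s: 25.23
tcp_pos: [509.8, 93.3, 146.6]
tcp_rot: [-3.093, -0.531, -0.001]
force: [3.2, 6.4, -5.2]
gripper_width: 23.3
finger_force: 50.3
```

{"op": "send_rows", "data": {
  "series": "0 0 -0.0017 -0.0024 0 0 0; 0 0 -0.0017 -0.0024 0 0 0; 0 0 -0.0016 -0.0024 0 0 0; 0 0 -0.0016 -0.0023 0 0 0; 0 0 -0.0016 -0.0023 0 0 0"
}}

```text
time_s: 25.65
tcp_pos: [507.1, 100.5, 158.4]
tcp_rot: [-3.094, -0.531, -0.001]
force: [3.5, 4.6, -6.6]
gripper_width: 23.4
finger_force: 50.2
```

{"op": "send_rows", "data": {
  "series": "0 0 -0.0022 -0.0019 0 0 0; 0 0 -0.0022 -0.0019 0 0 0; 0 0 -0.0022 -0.0019 0 0 0; 0 0 -0.0022 -0.0018 0 0 0; 0 0 -0.0022 -0.0018 0 0 0"
}}

```text
time_s: 26.07
tcp_pos: [503.6, 110.0, 167.7]
tcp_rot: [-3.095, -0.53, -0.001]
force: [5.2, 2.6, -7.3]
gripper_width: 23.5
finger_force: 50.2
```

{"op": "send_rows", "data": {
  "series": "0 0 -0.0026 -0.0012 0 0 0; 0 0 -0.0026 -0.0012 0 0 0; 0 0 -0.0026 -0.0012 0 0 0; 0 0 -0.0026 -0.0012 0 0 0; 0 0 -0.0026 -0.0013 0 0 0"
}}

```text
time_s: 26.48
tcp_pos: [499.6, 120.9, 174.0]
tcp_rot: [3.097, 0.529, 0.002]
force: [5.4, 0.6, -5.7]
gripper_width: 23.5
finger_force: 50.3
```

{"op": "send_rows", "data": {
  "series": "0 0 -0.0028 -0.0005 0 0 0; 0 0 -0.0028 -0.0005 0 0 0; 0 0 -0.0028 -0.0005 0 0 0; 0 0 -0.0028 -0.0005 0 0 0; 0 0 -0.0029 -0.0005 0 0 0"
}}

```text
time_s: 26.9
tcp_pos: [495.1, 133.2, 177.2]
tcp_rot: [3.096, 0.528, 0.002]
force: [4.2, -2.7, 3.8]
gripper_width: 23.6
finger_force: 51.3
```

{"op": "send_rows", "data": {
  "series": "0 0 -0.0028 0.0003 0 0 0; 0 0 -0.0028 0.0003 0 0 0; 0 0 -0.0029 0.0002 0 0 0; 0 0 -0.0029 0.0002 0 0 0; 0 0 -0.0029 0.0002 0 0 0"
}}

```text
time_s: 27.32
tcp_pos: [489.8, 147.6, 176.9]
tcp_rot: [3.096, 0.529, 0.002]
force: [1.3, -1.4, 12.0]
gripper_width: 23.5
finger_force: 52.2
```

{"op": "send_rows", "data": {
  "series": "0 0 -0.0027 0.001 0 0 0; 0 0 -0.0027 0.001 0 0 0; 0 0 -0.0027 0.001 0 0 0; 0 0 -0.0027 0.001 0 0 0; 0 0 -0.0027 0.0009 0 0 0"
}}

```text
time_s: 27.73
tcp_pos: [484.5, 162.1, 172.1]
tcp_rot: [-3.095, -0.53, -0.001]
force: [-1.5, 0.4, 13.6]
gripper_width: 23.5
finger_force: 52.3
```

{"op": "send_rows", "data": {
  "series": "0 0 -0.0023 0.0017 0 0 0; 0 0 -0.0023 0.0017 0 0 0; 0 0 -0.0024 0.0016 0 0 0; 0 0 -0.0024 0.0016 0 0 0; 0 0 -0.0024 0.0016 0 0 0"
}}

```text
time_s: 28.15
tcp_pos: [480.1, 174.1, 163.6]
tcp_rot: [-3.094, -0.531, -0.0]
force: [-1.0, 2.3, 12.7]
gripper_width: 23.4
finger_force: 52.3
```

```bash
cat > d2.txt <<'E'
495.0 133.5 177.2 2.4 -2.7 4.4
489.8 147.9 176.9 0.2 -2.2 11.7
484.5 162.3 172.1 -1.8 0.5 14.0
480.1 174.1 163.6 -2.3 1.9 11.8
476.8 183.2 152.4 -2.6 3.2 10.5
474.7 189.0 139.2 -2.5 2.3 10.2
473.8 191.4 125.0 -2.0 2.7 10.5
474.2 190.2 110.7 -3.3 3.0 11.6
475.9 185.7 97.2 -2.3 3.6 11.5
478.7 178.0 85.5 -2.9 2.7 13.8
482.4 168.0 76.4 -3.6 4.2 15.6
486.6 156.6 70.4 -3.6 5.7 17.9
491.0 144.6 67.8 -4.0 8.9 15.2
495.7 131.9 68.2 -3.8 12.1 7.7
500.5 118.6 72.5 -1.1 11.7 -0.6
504.9 106.6 80.6 0.5 9.6 -3.4
508.3 97.2 91.6 0.8 8.2 -3.4
510.6 91.0 104.6 1.6 6.5 -3.8
511.6 88.3 118.8 3.4 5.7 -4.4
511.3 89.1 133.1 3.6 5.2 -4.3
509.8 93.3 146.6 3.2 6.4 -5.2
507.1 100.5 158.4 3.5 4.6 -6.6
503.6 110.0 167.7 5.2 2.6 -7.3
499.6 120.9 174.0 5.4 0.6 -5.7
495.1 133.2 177.2 4.2 -2.7 3.8
489.8 147.6 176.9 1.3 -1.4 12.0
484.5 162.1 172.1 -1.5 0.4 13.6
480.1 174.1 163.6 -1.0 2.3 12.7
E
tail -n +1 d1.txt >/dev/null; python3 an.py d1.txt d2.txt | grep -v " R " ; python3 an.py d1.txt d2.txt | grep " R "|tail -28; 
head -24 d2.txt>d3.txt; sed -i 's/1 if i==0 else -1/1 if "1" in f else -1/' an.py; python3 an.py d3.txt|grep -v " R "; python3 -c "
from h import *;print(sensors.sense()['force'])"
```

```text
psi 0.35198518736127415 centre [-38.6918329  122.60180551  55.02991202]
drag,c,s [7.55284608 4.05626676 2.9685617 ] amp 5.026495654033656 rms 0.4800762088159256
phi -2.2025771336955513 goal th 5.344169787285344
6.40 T -2.8 R 4.8
6.13 T -4.0 R 11.2
5.83 T -5.1 R 13.1
5.55 T -5.9 R 10.5
5.28 T -6.7 R 9.0
5.02 T -8.8 R 6.0
4.76 T -10.3 R 3.7
4.49 T -12.2 R 1.4
4.23 T -12.1 R -1.6
3.97 T -12.6 R -6.7
3.72 T -12.9 R -10.2
3.47 T -12.0 R -14.8
3.24 T -11.1 R -14.2
2.99 T -11.3 R -9.5
2.72 T -10.6 R -4.1
2.44 T -9.0 R -3.1
2.17 T -7.0 R -4.2
1.90 T -5.4 R -4.0
1.64 T -4.7 R -3.9
1.38 T -3.5 R -4.4
1.12 T -2.5 R -6.7
0.86 T -3.0 R -6.7
0.61 T -3.7 R -6.3
0.37 T -3.3 R -4.8
0.13 T -3.5 R 4.3
-0.15 T -3.6 R 11.6
-0.45 T -5.1 R 12.6
-0.73 T -6.6 R 11.1
psi 0.35133517984242374 centre [-38.30663059 122.60068865  55.02689565]
drag,c,s [7.48022733 4.0984649  2.97358568] amp 5.063558658960252 rms 0.5236460409113203
phi -2.1984560566024256 goal th 5.340048710192219
[-1.01717741  2.28122904 12.69448357]
```

{"op": "send_rows", "data": {
  "series": "0 0 -0.0015 0.0016 0 0 0; 0 0 -0.0015 0.0016 0 0 0; 0 0 -0.0015 0.0016 0 0 0; 0 0 -0.001 0.0012 0 0 0; 0 0 0 0 0 0 0"
}}

```text
time_s: 28.57
tcp_pos: [478.0, 179.9, 157.1]
tcp_rot: [-3.093, -0.532, 0.001]
force: [-1.3, 5.0, 10.2]
gripper_width: 23.4
finger_force: 51.9
```

{"op": "send_rows", "data": {
  "series": "0 0 0 0 0 0 0; 0 0 0 0 0 0 0; 0 0 0 0 0 0 0"
}}

```text
time_s: 28.82
tcp_pos: [477.9, 180.0, 157.1]
tcp_rot: [-3.093, -0.532, 0.001]
force: [-2.1, 5.4, 9.9]
gripper_width: 23.6
finger_force: 51.9
```

```bash
cat > where.py <<'E'
from h import *
s=sensors.sense();p=s["tcp_pos"];psi=.352
Y=-np.sin(psi)*p[0]+np.cos(psi)*p[1];th=np.arctan2(-(Y+38.69),p[2]-122.6);g=-.939
print(p,s["force"],s["joint_velocities"].round(4),"th",th,"need",g-th,"dy,dz",55*(np.sin(g)-np.sin(th)),-55*(np.cos(g)-np.cos(th)))
E
python3 where.py
```

```text
[477.94913736 179.96137609 157.12975565] [-2.09374374  5.35417093  9.94949404] [-0.0009 -0.0002 -0.001   0.0009  0.0012 -0.0016  0.0004] th -0.8923030108523075 need -0.04669698914769249 dy,dz -1.5646774255587537 2.036400642627341
```

{"op": "send_rows", "data": {
  "series": "0 0 -0.0008 0.001 0 0 0; 0 0 -0.0008 0.0011 0 0 0; 0 0 0 0 0 0 0; 0 0 0 0 0 0 0; 0 0 0 0 0 0 0"
}}

```text
time_s: 29.23
tcp_pos: [477.4, 181.4, 155.1]
tcp_rot: [-3.093, -0.532, 0.001]
force: [-1.4, 4.8, 10.6]
gripper_width: 23.1
finger_force: 51.9
```

```bash
python3 where.py; python3 -c "
from h import *
im,_=cams.snapshot('side');cv2.imwrite('pics/end.png',im[120:320,240:560,::-1])"
```

```text
[477.42250235 181.41791754 155.06680806] [-1.392898    4.82574581 10.57825207] [ 0.0027  0.0005 -0.0001 -0.001   0.0005  0.     -0.0005] th -0.9392047475389222 need 0.0002047475389223008 dy,dz 0.006649830892023756 -0.009088038931251985
```

View pics/end.png

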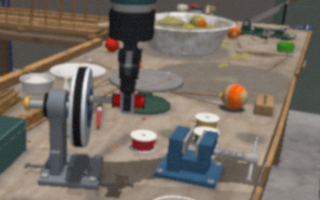

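The crop shows the gripper still holding the red handle at about (128,100). The wheel is still and the spool has not moved.

```bash
python3 -c "
from station import order;print(order.sign_off())"
```

```text
the job is handed in; nothing more can be done
None
```

I cranked the wheel more than one full turn each way and felt the heavy side about 126° (2.2 rad) anticlockwise of the handle; it now sits straight down to within a few degrees by my fit, the handle is still gripped and held still, and the job was handed in at about 29 s.

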